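Put the blue napkin ring on its stand and cap the rod

TASK

Thread the blue napkin ring onto the rod of the wooden napkin-ring stand, where the white ring already hangs, and only then close the rod by pushing the dark wooden end cap fully onto its free end. Leave both rings and the cap hanging on the rod; the red ring is not needed.

Things in the scene. Friction and masses are not known exactly. Their poses are not given: they have to be found in the camera images.
- stand: Napkin-ring stand of mid-brown wood, fixed. Origin: underside, below the post; z up. Foot 90 x 130 mm, 16 high; post 26 x 24 mm, top at z = 125. Its level light-wood rod, square 14 x 14 mm, axis at x = 0, z = 105, runs along the stand's -y axis from the post (face y = -12) to the free end at y = -150. At yaw 0 the rod points to the robot's right (world -y).
- blue_ring: Blue square napkin ring, loose, 50 g: 54 x 54 mm outside, square through-hole 38 x 38 mm, 28 mm long along the hole. Origin: hole centre; the hole runs along y; z up. It stands on a flat side, hole level (origin 27 mm up); grip it from above across its upright sides (x, 54 mm). Hanging on the rod, its origin is 12 mm below the rod's axis. A like red ring stands nearby.
- cap: Dark wood end cap, loose, 60 g: block 50 x 50 mm, 46 long (y), square blind hole 34 x 34 mm, 40 deep, open at its +y end; brass knob 9 mm long on the closed -y end. Origin: block centre (mouth y = +23, hole floor y = -17), 25 mm up as it lies, hole level, z up; grip it from above across x (50 mm). Fully on, the rod's end meets the hole floor; it hangs 10 mm below the rod's axis.
- white_ring: White napkin ring of the same make and size as the blue one, loose, already hanging on the rod near the post. Origin: centre of its hole, which runs along its y axis.
Mind the look-alikes: they are no part of the job. What is shaped like the cap but green, orange or turquoise is not meant.

How it is judged:
By the outcome, as a careful person would: the job done as asked, in the order asked, and still so for the second after the job is handed in, with the robot touching nothing.
It also fails if it takes over 58 s, if anything falls off the work surface, if the arm or the gripper's body presses on something with over 40 N, if the wrist force passes 120 N, or if a joint passes its speed limit or range.

ROBOT

A 6-joint arm with a two-finger parallel gripper is mounted at the origin on a cart in front of the work surface, level with it; the furniture and walls round the work are solid. World frame = base frame: x ahead of the robot, y to its left, z up, the work surface at z = 0. Lengths are in m, angles in rad, forces in N, time in s.
With the tool pointing down it reaches from about 0.375 to 0.9 m from the base axis. Payload 3.1 kg.
Tool frame: the origin (TCP) lies on the centre line of the jaws, within the pads' length; the fingertips stand 14 mm ahead of it and the grasp point (between the pads) lies 5 mm behind it; z points along the fingers, y is the line along which they close (so a half turn about z gives the same grasp; the last joint's range is limited). The gripper opens to 87 mm and grips with 3 to 60 N. Pads are 19 mm wide; open, the fingers measure 117 mm over their backs; the gripper's body (75 mm by 190 mm) begins 51 mm behind the grasp point.
Start: joints at [-1.413, 0.527, 1.433, -0, 1.181, -0.178], TCP at [0.207, -0.59, 0.205] pointing down, gripper open.
Joint ranges: [-3.08, 3.08], [-0.75, 2.2], [0.22, 2.44], [-1.43, 4.57], [0, 2.65], [-2.85, 2.85]. Speed limits (rad/s): [2.79, 2.79, 3.14, 3.14, 3.14, 3.14].

INTERFACE

Orientations are given as a unit quaternion [x, y, z, w].
In Python, from rig import robot gives the robot as it stands.
- The arm moves only by the tool move_arm, never from a script. Its argument "commands" is a list of rows, each an object with "hand": the finger opening in cm, from 0 to 8.7; "travel": the shift along the tool's x, y, z in cm, a list of three; "twist": the turn, a rotation vector about the tool's x, y, z in degrees, a list of three. In form: [{"hand": hand, "travel": [dx, dy, dz], "twist": [wx, wy, wz]}, ...]. A call has 1 to 5 rows; each row shifts and turns the commanded pose from where the row before left it, along the tool's axes as they then stand; what a row does not reach is not made up. A row lasts 1/12 s, in which the tool goes at most 41.7 mm and 7.16 degrees, less where a joint would pass 70% of its speed; a pose out of reach is approached as far as the arm can. A call is refused whole if a number of a shift passes 4.17 or a number of a turn 7.16, either way. A call with a gripper value outside its range is refused whole. The fingers move at their own pace and stop on an object; "force" is the grip in N (left out, the last holds). Time passes only in rows, so rows that do not move let the fingers close. It gives the time, the measured TCP pose, the force, the opening and the grip force at its end, in the units of the state.
- robot.get_obs(): the state, without advancing time (a new reading comes with each control period).
- robot.camera(name): name is "scene" or "top" or "wrist"; returns a dict with "frame" (384x512x3 uint8, red, green, blue), "fov_y" (degrees; the focal length in pixels is half the picture's height over the tangent of half this angle, whatever the lens; pixels are square), "cx", "cy" (the principal point, pixels), "k1" (the pictures are not rectified: a ray, as slopes to the right and down, at radius r is drawn at 1 + k1 r^2 times it, then the intrinsics apply), "extrinsics" (4x4, takes a point from camera to world coordinates); the wrist camera has in their place "T_tool_cam" (4x4, takes a point from camera to tool coordinates, whose origin is the TCP and whose axes are the flange's). Camera axes: x right, y down, z forward; pixel columns grow to the right and rows downward; lengths in m; the calibration is good to about 2 mm. A picture is of the moment at which its call begins: read the wrist's pose just before it. There is no depth.
- robot.hand_in(): hands the job in; it is judged then, once.
The state is a dict: "time": time; "q": joint angles; "joint_velocities": joint speeds; "joint_torque": joint torques, N m; "position": TCP position; "tool_rot": TCP orientation; "ft_force": force on the tool from outside, world axes, zero at the start; "moment": the same for the moment, N m; "grip_width": finger opening in m; "grip_force": force on a finger pad.
Only numpy, scipy, OpenCV 4.12 (cv2) and the standard library are available. Lean on these libraries where they do the work, as an engineer would, in place of code of your own. Each camera call takes 0.05 s, during which the arm holds its last target. There are 200 camera calls.

## Working session

There is one attempt and no reset: what is moved stays moved. The work goes in short steps, Python scripts to look and compute and a tool call to move; the robot and the scene stay as the last step left them, time stands still between calls to the robot, and variables do not carry over. Pictures are saved under pics/ and viewed, at most 10 in all, crops included, and the job is handed in when it is done.

Besides the shell and the picture viewer there is one more tool, called after ">>>" as name(argument=value, ...), one argument or row to a line, values as JSON. move_arm: Moves the arm, as the interface text tells. Its arguments: {"type":"object","properties":{"commands":{"type":"array"},"force":{"type":"number"}},"required":["commands"]}

```bash
mkdir -p pics; ls; python3 - <<'E'
from rig import robot
import cv2,pickle
o=robot.get_obs();print(o)
d={}
for n in("scene","top"):
    c=robot.camera(n);d[n]=c;print({k:v for k,v in c.items() if k!="frame"})
    cv2.imwrite(f"pics/{n}0.png",c["frame"][:,:,::-1])
pickle.dump(d,open("c0.pkl","wb"))
E
```

```text
pics
{'time': 0.0, 'q': array([-1.41251206e+00,  5.28456298e-01,  1.43387168e+00, -3.24856621e-05,
        1.18138429e+00, -1.78479950e-01]), 'joint_velocities': array([ 3.31146685e-05,  4.58235665e-04, -4.98528049e-04,  2.05750223e-04,
       -7.83523590e-04,  1.88891800e-03]), 'joint_torque': array([-6.03947119e-04, -4.40041387e+01, -1.76592869e+01,  6.32940070e-02,
        5.82835218e-02, -1.64794260e-04]), 'position': array([ 0.2064319 , -0.58912939,  0.20438747]), 'tool_rot': array([ 9.85855605e-01,  1.67593562e-01, -4.31791213e-06, -1.05990158e-03]), 'ft_force': array([-0.09097642, -0.20228517, -0.51026773]), 'moment': array([0.00066615, 0.0111943 , 0.02459018]), 'grip_force': 0.0, 'grip_width': 0.0869491839172876}
{'fov_y': 52.21572272211456, 'cx': 253.65409504982028, 'cy': 194.30131844679372, 'k1': -0.032571433734572115, 'extrinsics': array([[-7.47516285e-01, -4.47353903e-01,  4.91013125e-01,
         9.55971308e-02],
       [-6.64243397e-01,  5.03061964e-01, -5.52909912e-01,
         7.10350000e-01],
       [ 3.36380132e-04, -7.39461389e-01, -6.73198886e-01,
         6.53652622e-01],
       [ 0.00000000e+00,  0.00000000e+00,  0.00000000e+00,
         1.00000000e+00]])}
{'fov_y': 45.731361790127174, 'cx': 254.7652944911582, 'cy': 188.36399764445915, 'k1': -0.030779264847492764, 'extrinsics': array([[-0.00936172, -0.99635484,  0.08479031,  0.41835969],
       [-0.99991498,  0.01009731,  0.00825068,  0.21658918],
       [-0.00907676, -0.08470586, -0.99636466,  1.16867806],
       [ 0.        ,  0.        ,  0.        ,  1.        ]])}
```

View pics/scene0.png

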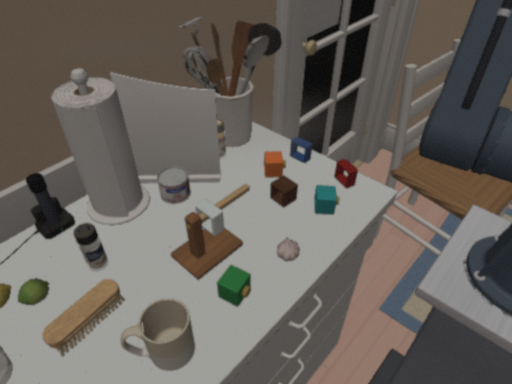

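View pics/top0.png

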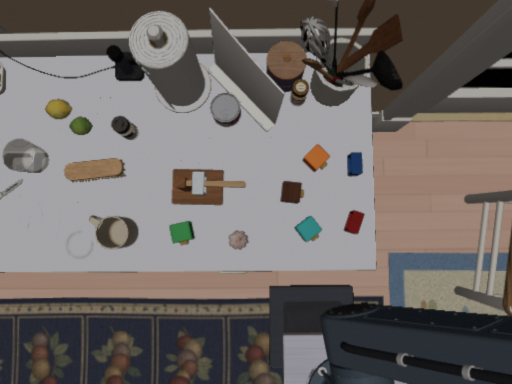

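The scene view shows the stand (205,240), with the rod pointing to -y, the white ring (210,217), the dark cap (284,190), the blue ring (301,149) and the red ring (346,172). In the top view, the stand is at (198,187), the rod end at (244,184), the cap at (291,192) and the blue ring at (355,164).

```bash
python3 - <<'E'
import cv2,pickle,numpy as np
d=pickle.load(open("c0.pkl","rb"))
t=d["top"]["frame"][:,:,::-1];s=d["scene"]["frame"][:,:,::-1]
r=lambda a,w,h:cv2.resize(a,(w,h),interpolation=cv2.INTER_CUBIC)
a=r(t[135:235,165:375],798,380); b=r(s[125:275,165:365],293,220)
b=np.hstack([r(s[130:215,255:365],285,220),r(s[175:275,165:270],231,220),r(t[145:215,260:320],282,220)])[:,:798]
cv2.imwrite("pics/crop.png",np.vstack([a,b]))
E
cat > h.py <<'E'
import numpy as np,cv2
def ray(c,uv,T=None):
    T=c["extrinsics"] if T is None else T
    H=c["frame"].shape[0];f=H/2/np.tan(np.radians(c["fov_y"]/2))
    d=(np.atleast_2d(uv).astype(float)-[c["cx"],c["cy"]])/f
    u=d.copy()
    for _ in range(8): u=d/(1+c["k1"]*(u**2).sum(1,keepdims=True))
    return T[:3,3],np.c_[u,np.ones(len(u))]@T[:3,:3].T
def onz(c,uv,z,T=None):
    o,v=ray(c,uv,T);return (o+v*((z-o[2])/v[:,2])[:,None])
E
```

```text
(no output)
```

View pics/crop.png

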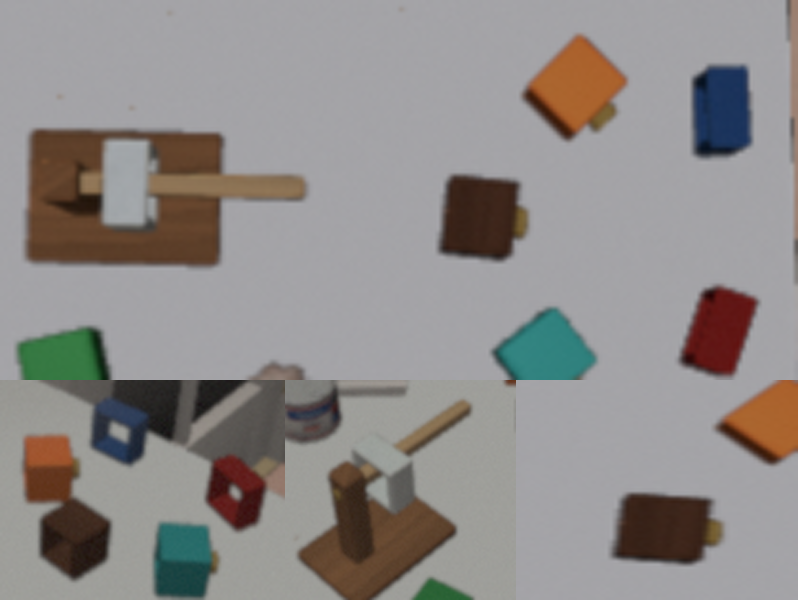

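The crop shows the cap with its mouth facing the stand and its knob facing -y, and the blue ring with its hole roughly along y. Next I'll measure them.

```bash
python3 - <<'E'
import cv2,pickle,numpy as np
from h import *
d=pickle.load(open("c0.pkl","rb"));c=d["top"]
F=cv2.resize(c["frame"],None,fx=4,fy=4,interpolation=cv2.INTER_CUBIC)
hsv=cv2.cvtColor(F,cv2.COLOR_RGB2HSV)
def blob(lo,hi,box,z,name):
    m=cv2.inRange(hsv,lo,hi);k=np.zeros_like(m);x0,y0,x1,y1=[4*b for b in box];k[y0:y1,x0:x1]=m[y0:y1,x0:x1]
    cs,_=cv2.findContours(k,0,1);q=max(cs,key=cv2.contourArea)[:,0]
    P=onz(c,(q+.5)/4-.5,z)[:,:2]*1000
    r=cv2.minAreaRect(P.astype(np.float32));print(name,np.round(r[0],1),np.round(r[1],1),round(r[2],2))
for n,p in dict(bluetop=(727,110),blueside=(700,110),cap=(480,217),rod=(250,187),foot=(195,240),white=(128,190),tab=(620,200),post=(63,180),capedge=(445,230)).items():
    u,v=int((165+p[0]/3.8)*4),int((135+p[1]/3.8)*4);print(n,hsv[v,u])
blob((100,100,80),(130,255,255),(335,140,374,185),.054,"blue top")
blob((100,100,20),(130,255,255),(335,140,374,185),.054,"blue all")
blob((0,60,35),(15,255,110),(275,175,300,210),.05,"cap")
blob((0,60,10),(15,255,110),(275,175,300,210),.05,"cap all")
blob((10,60,100),(25,255,255),(225,175,250,195),.112,"rod out")
blob((10,90,130),(25,255,255),(204,175,250,195),.112,"rod")
blob((5,80,20),(20,255,140),(165,160,224,212),.016,"foot")
blob((0,0,190),(180,40,255),(188,165,208,200),.120,"white")
E
```

```text
bluetop [109 179  91]
blueside [109 176  90]
cap [  9 140  60]
rod [ 16 100 140]
foot [ 13 142  95]
white [101  12 169]
tab [128   6 167]
post [ 13 139 101]
capedge [ 7 63 69]
blue top [574.  -20.7] [51.7 34.3] 0.48
blue all [572.3 -20.6] [54.8 34.4] 0.98
cap [504.8 137.1] [44.5 49. ] 83.7
cap all [504.8 137.1] [44.5 49. ] 83.7
rod out [519.8 272.5] [46.4 13.4] 88.13
rod [520.6 296.4] [92.8 11.7] 88.33
foot [522.8 370.9] [129.8  87.1] 88.06Traceback (most recent call last):
  File "<stdin>", line 20, in <module>
  File "<stdin>", line 8, in blob
ValueError: max() iterable argument is empty
```

```bash
cat > plan.py <<'E'
# python3 plan.py x y z theta(deg) rows : tool-down move, mm world
import sys,numpy as np
from scipy.spatial.transform import Rotation as R
from rig import robot
o=robot.get_obs();x,y,z,th,n=map(float,sys.argv[1:6]);n=int(n)
M=R.from_quat(o["tool_rot"]).as_matrix();p=o["position"]*1000
a=np.arctan2(M[1,0],M[0,0])
print("t",round(o["time"],2),"pos",p.round(1),"theta",np.degrees(a).round(2),"tilt",np.degrees(np.arccos(-M[2,2])).round(2),"F",o["ft_force"].round(1),"w",round(o["grip_width"]*1000,1),"gf",round(o["grip_force"],1))
dw=(np.array([x,y,z])-p)/n;dt=(np.radians(th)-a)/n
for i in range(n):
    c,s=np.cos(a),np.sin(a)
    print(i,np.round(np.array([c*dw[0]+s*dw[1],s*dw[0]-c*dw[1],-dw[2]])/10,2).tolist(),"tw",round(-np.degrees(dt),2)); a+=dt
    if abs(dt)<1e-3 and i==0:break
E
python3 plan.py 573 -24 200 90 18
```

```text
t 0.1 pos [ 206.5 -589.2  204.5] theta 19.3 tilt 0.11 F [-0.4 -0.2 -0.3] w 87.3 gf 0.0
0 [2.96, -2.29, 0.02] tw -3.93
1 [3.11, -2.08, 0.02] tw -3.93
2 [3.24, -1.86, 0.02] tw -3.93
3 [3.37, -1.64, 0.02] tw -3.93
4 [3.47, -1.4, 0.02] tw -3.93
5 [3.56, -1.16, 0.02] tw -3.93
6 [3.63, -0.92, 0.02] tw -3.93
7 [3.68, -0.67, 0.02] tw -3.93
8 [3.72, -0.41, 0.02] tw -3.93
9 [3.74, -0.16, 0.02] tw -3.93
10 [3.74, 0.1, 0.02] tw -3.93
11 [3.73, 0.36, 0.02] tw -3.93
12 [3.69, 0.61, 0.02] tw -3.93
13 [3.64, 0.86, 0.02] tw -3.93
14 [3.57, 1.11, 0.02] tw -3.93
15 [3.49, 1.35, 0.02] tw -3.93
16 [3.39, 1.59, 0.02] tw -3.93
17 [3.27, 1.82, 0.02] tw -3.93
```

>>> move_arm(
  commands=[
    {"hand":8.7,"travel":[2.96,-2.29,0],"twist":[0,0,-3.93]},
    {"hand":8.7,"travel":[3.11,-2.08,0],"twist":[0,0,-3.93]},
    {"hand":8.7,"travel":[3.24,-1.86,0],"twist":[0,0,-3.93]},
    {"hand":8.7,"travel":[3.37,-1.64,0],"twist":[0,0,-3.93]},
    {"hand":8.7,"travel":[3.47,-1.4,0],"twist":[0,0,-3.93]},
  ],
)

```text
time: 0.52
position: [0.3088, -0.4311, 0.2049]
tool_rot: [0.942, 0.335, 0.0, -0.001]
ft_force: [0.8, -0.8, 0.2]
grip_width: 0.0869
grip_force: 0.0
```

>>> move_arm(
  commands=[
    {"hand":8.7,"travel":[3.56,-1.16,0],"twist":[0,0,-3.93]},
    {"hand":8.7,"travel":[3.63,-0.92,0],"twist":[0,0,-3.93]},
    {"hand":8.7,"travel":[3.68,-0.67,0],"twist":[0,0,-3.93]},
    {"hand":8.7,"travel":[3.72,-0.41,0],"twist":[0,0,-3.93]},
    {"hand":8.7,"travel":[3.74,-0.16,0],"twist":[0,0,-3.93]},
  ],
)

```text
time: 0.93
position: [0.4106, -0.274, 0.2051]
tool_rot: [0.871, 0.491, -0.0, -0.0]
ft_force: [0.3, -0.5, -0.1]
grip_width: 0.0868
grip_force: 0.0
```

>>> move_arm(
  commands=[
    {"hand":8.7,"travel":[3.74,0.1,0],"twist":[0,0,-3.93]},
    {"hand":8.7,"travel":[3.73,0.36,0],"twist":[0,0,-3.93]},
    {"hand":8.7,"travel":[3.69,0.61,0],"twist":[0,0,-3.93]},
    {"hand":8.7,"travel":[3.64,0.86,0],"twist":[0,0,-3.93]},
    {"hand":8.7,"travel":[3.57,1.11,0],"twist":[0,0,-3.93]},
  ],
)

```text
time: 1.35
position: [0.5123, -0.1169, 0.2051]
tool_rot: [0.775, 0.632, -0.0, -0.0]
ft_force: [0.2, -0.3, 0.8]
grip_width: 0.0874
grip_force: 0.0
```

>>> move_arm(
  commands=[
    {"hand":8.7,"travel":[3.49,1.35,0],"twist":[0,0,-3.93]},
    {"hand":8.7,"travel":[3.39,1.59,0],"twist":[0,0,-3.93]},
    {"hand":8.7,"travel":[3.27,1.82,0],"twist":[0,0,-3.93]},
    {"hand":8.7,"travel":[0,0,0],"twist":[0,0,0]},
    {"hand":8.7,"travel":[0,0,0],"twist":[0,0,0]},
  ],
)

```text
time: 1.77
position: [0.5732, -0.0227, 0.2048]
tool_rot: [0.706, 0.709, -0.0, -0.0]
ft_force: [0.2, -0.5, -0.3]
grip_width: 0.087
grip_force: 0.0
```

```bash
python3 plan.py 573 -24 100 90 3; cat > w.py <<'E'
import sys,cv2,pickle,numpy as np
from rig import robot
from scipy.spatial.transform import Rotation as R
o=robot.get_obs();c=robot.camera("wrist")
T=np.eye(4);T[:3,:3]=R.from_quat(o["tool_rot"]).as_matrix();T[:3,3]=o["position"]
print(c["T_tool_cam"].round(3).tolist())
c["extrinsics"]=T@c["T_tool_cam"]
pickle.dump(c,open(sys.argv[1]+".pkl","wb"));cv2.imwrite(f"pics/{sys.argv[1]}.png",c["frame"][:,:,::-1])
E
python3 w.py w1
```

```text
t 1.77 pos [573.2 -22.7 204.8] theta 90.25 tilt 0.05 F [ 0.2 -0.5 -0.3] w 87.0 gf 0.0
0 [-0.04, -0.01, 3.49] tw 0.08
1 [-0.04, -0.01, 3.49] tw 0.08
2 [-0.04, -0.01, 3.49] tw 0.08
[[-0.001, -0.96, -0.279, 0.076], [1.0, -0.001, -0.001, 0.001], [0.0, -0.279, 0.96, -0.179], [0.0, 0.0, 0.0, 1.0]]
```

View pics/w1.png

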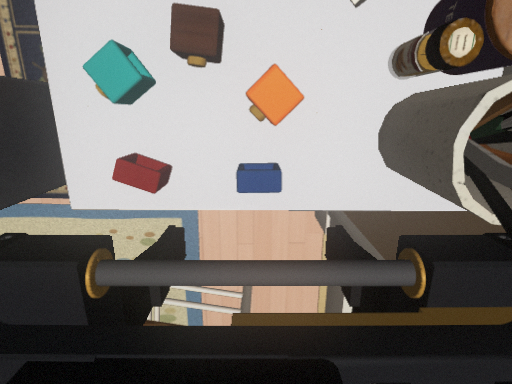

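The wrist view shows the blue ring at (259,178), squarely aligned, with the cap at (196,30) and the red ring at (142,172).

```bash
python3 - <<'E'
import cv2,pickle,numpy as np
from h import *
c=pickle.load(open("w1.pkl","rb"))
F=cv2.resize(c["frame"],None,fx=4,fy=4,interpolation=cv2.INTER_CUBIC)
hsv=cv2.cvtColor(F,cv2.COLOR_RGB2HSV)
def corners(lo,hi,box,z,name):
    m=cv2.inRange(hsv,lo,hi);k=np.zeros_like(m);x0,y0,x1,y1=[4*b for b in box];k[y0:y1,x0:x1]=m[y0:y1,x0:x1]
    q=max(cv2.findContours(k,0,1)[0],key=cv2.contourArea)
    q=cv2.approxPolyDP(cv2.convexHull(q),12,True)[:,0]
    uv=(q+.5)/4-.5
    print(name)
    for a,b,g in zip(uv,onz(c,uv,z)*1000,onz(c,uv,0)*1000):print(a.round(1),"top",b[:2].round(1),"floor",g[:2].round(1))
corners((100,100,20),(130,255,255),(230,155,290,200),.054,"blue")
corners((0,60,8),(15,255,110),(160,0,235,58),.05,"cap")
E
```

```text
blue
[279.9 170.9] top [602.6 -12.1] floor [607.3 -22.9]
[279.6 190.9] top [602.9 -36.4] floor [607.7 -51.1]
[237.4 190.6] top [552.6 -36.2] floor [549.1 -50.9]
[237.1 171.1] top [552.6 -12.6] floor [549.2 -23.4]
[244.1 164.1] top [560.9  -4.3] floor [558.8 -13.8]
[272.1 163.9] top [593.4  -3.9] floor [596.6 -13.3]
cap
[172.4   4.1] top [488.6 159.9] floor [475.9 175.9]
[218.1  10.1] top [535.2 154.5] floor [529.4 169.6]
[214.4  54.9] top [529.9 112.3] floor [523.3 121.2]
[170.1  47.9] top [483.2 119.1] floor [469.7 129. ]
```

>>> move_arm(
  commands=[
    {"hand":8.7,"travel":[-0.15,0.25,3.5],"twist":[0,0,0.25]},
    {"hand":8.7,"travel":[0,0,3.5],"twist":[0,0,0]},
    {"hand":8.7,"travel":[0,0,3.5],"twist":[0,0,0]},
    {"hand":8.7,"travel":[0,0,3.5],"twist":[0,0,0]},
    {"hand":8.7,"travel":[0,0,3.5],"twist":[0,0,0]},
  ],
)

```text
time: 2.23
position: [0.5745, -0.0278, 0.0291]
tool_rot: [0.709, 0.705, -0.0, 0.0]
ft_force: [0.4, -0.2, -0.2]
grip_width: 0.0875
grip_force: 0.0
```

>>> move_arm(
  commands=[
    {"hand":8.7,"travel":[0,0,0],"twist":[0,0,0]},
    {"hand":5.0,"travel":[0,0,0],"twist":[0,0,0]},
    {"hand":5.0,"travel":[0,0,0],"twist":[0,0,0]},
    {"hand":5.0,"travel":[0,0,0],"twist":[0,0,0]},
    {"hand":5.0,"travel":[0,0,0],"twist":[0,0,0]},
  ],
  force=12,
)

```text
time: 2.65
position: [0.5773, -0.0268, 0.0331]
tool_rot: [0.709, 0.706, 0.001, 0.002]
ft_force: [0.7, -0.6, 0.1]
grip_width: 0.0682
grip_force: 0.0
```

>>> move_arm(
  commands=[
    {"hand":5.0,"travel":[0,0,0],"twist":[0,0,0]},
    {"hand":5.0,"travel":[0,0,0],"twist":[0,0,0]},
    {"hand":5.0,"travel":[0,0,0],"twist":[0,0,0]},
  ],
)

```text
time: 2.9
position: [0.5764, -0.0263, 0.0318]
tool_rot: [0.708, 0.706, 0.001, 0.001]
ft_force: [-1.0, 0.0, 4.7]
grip_width: 0.0541
grip_force: 12.0
```

```bash
python3 plan.py 521 200 110 88.15 8
```

```text
t 2.9 pos [576.4 -26.3  31.8] theta 89.81 tilt 0.16 F [-1.   0.   4.7] w 54.1 gf 12.0
0 [2.83, -0.7, -0.98] tw 0.21
1 [2.82, -0.71, -0.98] tw 0.21
2 [2.82, -0.72, -0.98] tw 0.21
3 [2.82, -0.73, -0.98] tw 0.21
4 [2.82, -0.74, -0.98] tw 0.21
5 [2.81, -0.75, -0.98] tw 0.21
6 [2.81, -0.76, -0.98] tw 0.21
7 [2.81, -0.77, -0.98] tw 0.21
```

>>> move_arm(
  commands=[
    {"hand":5.0,"travel":[0,0,-2.6],"twist":[0,0,0.4]},
    {"hand":5.0,"travel":[0,0,-2.6],"twist":[0,0,0.4]},
    {"hand":5.0,"travel":[0,0,-2.6],"twist":[0,0,0.4]},
    {"hand":5.0,"travel":[0,0,0],"twist":[0,0,0.4]},
  ],
)

```text
time: 3.23
position: [0.5789, -0.0267, 0.1132]
tool_rot: [0.718, 0.696, 0.003, 0.004]
ft_force: [1.5, -0.1, -0.3]
grip_width: 0.0541
grip_force: 12.0
```

>>> move_arm(
  commands=[
    {"hand":5.0,"travel":[2.8,-0.7,0],"twist":[0,0,0]},
    {"hand":5.0,"travel":[2.8,-0.7,0],"twist":[0,0,0]},
    {"hand":5.0,"travel":[2.8,-0.7,0],"twist":[0,0,0]},
    {"hand":5.0,"travel":[2.8,-0.7,0],"twist":[0,0,0]},
    {"hand":5.0,"travel":[2.8,-0.8,0],"twist":[0,0,0]},
  ],
)

```text
time: 3.65
position: [0.5432, 0.1161, 0.1079]
tool_rot: [0.718, 0.696, -0.0, -0.0]
ft_force: [0.8, 0.8, 0.2]
grip_width: 0.0538
grip_force: 12.0
```

>>> move_arm(
  commands=[
    {"hand":5.0,"travel":[2.8,-0.8,0],"twist":[0,0,0]},
    {"hand":5.0,"travel":[2.8,-0.8,0],"twist":[0,0,0]},
    {"hand":5.0,"travel":[2.8,-0.7,0],"twist":[0,0,0]},
    {"hand":5.0,"travel":[0,0,0],"twist":[0,0,0]},
    {"hand":5.0,"travel":[0,0,0],"twist":[0,0,0]},
  ],
)

```text
time: 4.07
position: [0.5225, 0.201, 0.1079]
tool_rot: [0.717, 0.697, -0.0, -0.0]
ft_force: [0.6, 0.9, -1.0]
grip_width: 0.054
grip_force: 12.0
```

```bash
python3 plan.py 521 200 110 88.15 1; python3 w.py w2; python3 - <<'E'
from rig import robot
import cv2,pickle
import numpy as np
d={n:robot.camera(n) for n in("scene","top")}
pickle.dump(d,open("c1.pkl","wb"))
w=cv2.imread("pics/w2.png")
s=d["scene"]["frame"][150:290,150:336,::-1]
cv2.imwrite("pics/m2.png",np.hstack([w[:,:],cv2.resize(s,(288,217))[:,:] if 0 else cv2.copyMakeBorder(cv2.resize(s,(288,217),interpolation=cv2.INTER_CUBIC),0,167,0,0,0)]))
E
```

```text
t 4.07 pos [522.5 201.  107.9] theta 88.39 tilt 0.06 F [ 0.6  0.9 -1. ] w 54.0 gf 12.0
0 [-0.11, -0.15, -0.21] tw 0.24
[[-0.001, -0.96, -0.279, 0.076], [1.0, -0.001, -0.001, 0.001], [0.0, -0.279, 0.96, -0.179], [0.0, 0.0, 0.0, 1.0]]
```

View pics/m2.png

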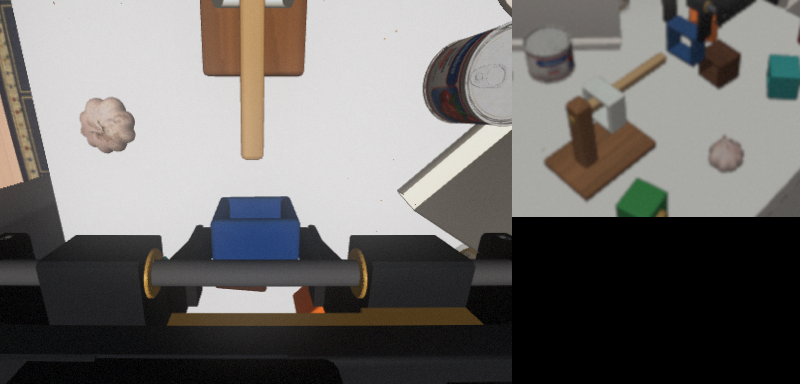

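The wrist view shows the ring (256,228) lined up with the rod, whose tip spans columns 242–264 at about row 157.

```bash
python3 - <<'E'
import pickle
from h import *
c=pickle.load(open("w2.pkl","rb"))
print("rod end",onz(c,[(241.5,155),(264,155),(253,157)],.112)*1000)
print("rod far",onz(c,[(242.5,20),(264,20)],.112)*1000)
print("foot edge z16",onz(c,[(203,73),(304,76)],.016)*1000)
print("rod end bottom",onz(c,[(253,160)],.098)*1000)
zt=.103+.027
print("ring top",onz(c,[(212,221),(299,221),(222,198),(292,198)],zt)*1000)
d=pickle.load(open("c1.pkl","rb"));c=d["top"]
F=cv2.resize(c["frame"],None,fx=4,fy=4,interpolation=cv2.INTER_CUBIC);h=cv2.cvtColor(F,cv2.COLOR_RGB2HSV)
m=cv2.inRange(h,(10,60,100),(25,255,255))
row=lambda u:np.flatnonzero(m[700:800,int(u*4)])
for u in(220,228,236,242):
    r=row(u);r=(np.array([r.min(),r.max()])+700.5)/4-.5
    print(u,r,onz(c,[(u,r[0]),(u,r[1])],.112)[:,:2].round(4).tolist())
E
```

```text
rod end [[516.29393652 252.39138793 112.        ]
 [530.02593474 251.98882905 112.        ]
 [523.27442036 250.96142798 112.        ]]
rod far [[519.9247448  325.56894119 112.        ]
 [531.56704799 325.22139845 112.        ]]
foot edge z16 [[480.51088453 311.79051114  16.        ]
 [569.12940723 306.70773793  16.        ]]
rod end bottom [[523.03333021 246.87254556  98.        ]]
ring top [[498.3248505  216.8252263  130.        ]
 [549.23863074 215.34822624 130.        ]
 [505.04904422 230.69494669 130.        ]
 [545.04825267 229.53058686 130.        ]]
220 [174.625 199.375] [[0.5413, 0.3063], [0.4834, 0.3065]]
228 [180.875 186.125] [[0.5265, 0.2876], [0.5142, 0.2877]]
236 [185.375 186.375] [[0.5157, 0.269], [0.5134, 0.269]]Traceback (most recent call last):
  File "<stdin>", line 15, in <module>
    return umr_minimum(a, axis, None, out, keepdims, initial, where)
ValueError: zero-size array to reduction operation minimum which has no identity
```

>>> move_arm(
  commands=[
    {"hand":5.0,"travel":[1.5,0,-0.1],"twist":[0,0,0.2]},
    {"hand":5.0,"travel":[1.5,0,-0.1],"twist":[0,0,0]},
    {"hand":5.0,"travel":[1.5,0,0],"twist":[0,0,0]},
    {"hand":5.0,"travel":[1.5,0,0],"twist":[0,0,0]},
  ],
)

```text
time: 4.55
position: [0.5264, 0.2586, 0.1103]
tool_rot: [0.72, 0.694, -0.0, 0.0]
ft_force: [0.7, 0.1, 0.0]
grip_width: 0.0539
grip_force: 12.0
```

>>> move_arm(
  commands=[
    {"hand":5.0,"travel":[1.5,0,0],"twist":[0,0,0]},
    {"hand":5.0,"travel":[1.5,0,0],"twist":[0,0,0]},
    {"hand":5.0,"travel":[1.4,0,0],"twist":[0,0,0]},
    {"hand":5.0,"travel":[1.4,0,0],"twist":[0,0,0]},
    {"hand":5.0,"travel":[0,0,0],"twist":[0,0,0]},
  ],
)

```text
time: 4.97
position: [0.5281, 0.3203, 0.1104]
tool_rot: [0.719, 0.695, 0.001, -0.0]
ft_force: [0.0, 0.6, -0.0]
grip_width: 0.0538
grip_force: 12.0
```

```bash
python3 plan.py 525 319 98 88.15 1;python3 w.py w3; python3 - <<'E'
from rig import robot
import cv2,pickle
import numpy as np
s=robot.camera("scene")["frame"][150:290,150:336,::-1]
cv2.imwrite("pics/m3.png",np.hstack([cv2.imread("pics/w3.png"),cv2.copyMakeBorder(cv2.resize(s,(288,217),interpolation=cv2.INTER_CUBIC),0,167,0,0,0)]))
E
```

```text
t 4.97 pos [528.1 320.3 110.4] theta 88.09 tilt 0.11 F [ 0.   0.6 -0. ] w 53.8 gf 12.0
0 [-0.14, -0.3, 1.24] tw -0.06
[[-0.001, -0.96, -0.279, 0.076], [1.0, -0.001, -0.001, 0.001], [0.0, -0.279, 0.96, -0.179], [0.0, 0.0, 0.0, 1.0]]
```

View pics/m3.png

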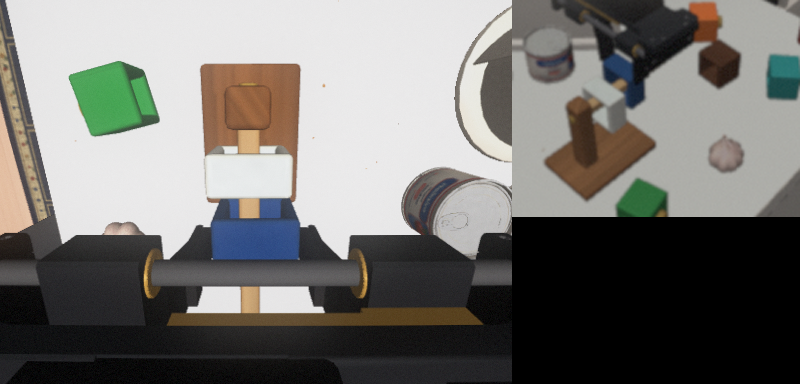

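The rod (column 250) passes through the blue ring (centre column 256), which sits just in front of the white ring. I'll centre it, lower it and release.

>>> move_arm(
  commands=[
    {"hand":5.0,"travel":[0,-0.2,0.4],"twist":[0,0,0]},
    {"hand":5.0,"travel":[0,-0.2,0.4],"twist":[0,0,0]},
    {"hand":5.0,"travel":[0,0,0.3],"twist":[0,0,0]},
    {"hand":5.0,"travel":[0,0,0],"twist":[0,0,0]},
  ],
)

```text
time: 5.4
position: [0.5227, 0.3168, 0.0983]
tool_rot: [0.72, 0.694, -0.001, -0.0]
ft_force: [-0.3, -0.0, 0.2]
grip_width: 0.054
grip_force: 12.0
```

```bash
python3 plan.py 524 319 98 88.15 1
```

```text
t 5.4 pos [522.7 316.8  98.3] theta 87.95 tilt 0.14 F [-0.3 -0.   0.2] w 54.0 gf 12.0
0 [0.22, 0.12, 0.03] tw -0.2
```

>>> move_arm(
  commands=[
    {"hand":7.2,"travel":[0,0,0],"twist":[0,0,0]},
    {"hand":7.2,"travel":[0,0,0],"twist":[0,0,0]},
    {"hand":7.2,"travel":[0,0,0],"twist":[0,0,0]},
    {"hand":7.2,"travel":[0,0,0],"twist":[0,0,0]},
    {"hand":7.2,"travel":[0,0,0],"twist":[0,0,0]},
  ],
)

```text
time: 5.82
position: [0.5239, 0.3177, 0.0996]
tool_rot: [0.719, 0.695, 0.0, 0.0]
ft_force: [0.0, -0.8, -0.2]
grip_width: 0.0708
grip_force: 0.0
```

>>> move_arm(
  commands=[
    {"hand":7.2,"travel":[0,0,-2],"twist":[0,0,0]},
    {"hand":7.2,"travel":[0,0,-3],"twist":[0,0,0]},
    {"hand":7.2,"travel":[0,0,-3],"twist":[0,0,0]},
    {"hand":8.7,"travel":[0,0,-2],"twist":[0,0,0]},
    {"hand":8.7,"travel":[0,0,0],"twist":[0,0,0]},
  ],
)

```text
time: 6.23
position: [0.5269, 0.3191, 0.2048]
tool_rot: [0.719, 0.695, 0.005, 0.002]
ft_force: [0.2, 0.8, -0.1]
grip_width: 0.0787
grip_force: 0.0
```

```bash
python3 plan.py 507 135 198 83.5 5; python3 w.py w4; python3 - <<'E'
from rig import robot
import cv2,pickle
import numpy as np
s=robot.camera("scene")["frame"][150:290,150:336,::-1]
cv2.imwrite("pics/m4.png",np.hstack([cv2.imread("pics/w4.png"),cv2.copyMakeBorder(cv2.resize(s,(288,217),interpolation=cv2.INTER_CUBIC),0,167,0,0,0)]))
E
```

```text
t 6.23 pos [526.9 319.1 204.8] theta 88.0 tilt 0.62 F [ 0.2  0.8 -0.1] w 78.7 gf 0.0
0 [-3.69, -0.27, 0.14] tw 0.9
1 [-3.7, -0.21, 0.14] tw 0.9
2 [-3.7, -0.15, 0.14] tw 0.9
3 [-3.7, -0.1, 0.14] tw 0.9
4 [-3.7, -0.04, 0.14] tw 0.9
[[-0.001, -0.96, -0.279, 0.076], [1.0, -0.001, -0.001, 0.001], [0.0, -0.279, 0.96, -0.179], [0.0, 0.0, 0.0, 1.0]]
```

View pics/m4.png

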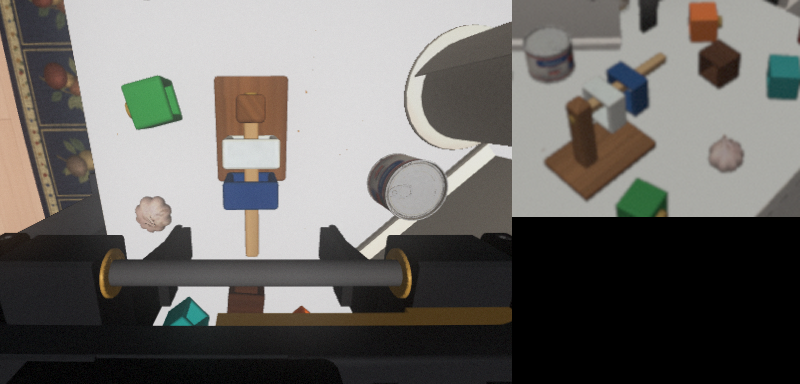

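The blue ring hangs on the rod at (250,191), next to the white ring; the free rod runs down to row 256. The cap is next.

>>> move_arm(
  commands=[
    {"hand":8.7,"travel":[-3.69,-0.27,0.1],"twist":[0,0,0.9]},
    {"hand":8.7,"travel":[-3.7,-0.2,0.1],"twist":[0,0,0.9]},
    {"hand":8.7,"travel":[-3.7,-0.15,0.1],"twist":[0,0,0.9]},
    {"hand":8.7,"travel":[-3.7,-0.1,0.1],"twist":[0,0,0.9]},
    {"hand":8.7,"travel":[-3.7,0,0.1],"twist":[0,0,0.9]},
  ],
)

```text
time: 6.75
position: [0.5022, 0.1322, 0.1926]
tool_rot: [0.746, 0.666, -0.002, -0.001]
ft_force: [1.7, 0.2, -0.7]
grip_width: 0.0868
grip_force: 0.0
```

>>> move_arm(
  commands=[
    {"hand":8.7,"travel":[0,0,0],"twist":[0,0,0]},
    {"hand":8.7,"travel":[0,0,0],"twist":[0,0,0]},
  ],
)

```text
time: 6.92
position: [0.503, 0.132, 0.1929]
tool_rot: [0.747, 0.664, -0.001, -0.001]
ft_force: [0.5, -0.1, -0.1]
grip_width: 0.087
grip_force: 0.0
```

```bash
python3 plan.py 507 136 28 83.5 5; python3 w.py w5; python3 - <<'E'
import pickle
from h import *
c=pickle.load(open("w4.pkl","rb"));print(onz(c,[(250,209)],.120)*1000,onz(c,[(252,255)],.112)*1000)
c=pickle.load(open("w5.pkl","rb"))
F=cv2.resize(c["frame"],None,fx=4,fy=4,interpolation=cv2.INTER_CUBIC);h=cv2.cvtColor(F,cv2.COLOR_RGB2HSV)
m=cv2.inRange(h,(0,50,8),(15,255,110));m[:,:4*200]=0;m[:,4*320:]=0;m[:4*130]=0;m[4*235:]=0
q=max(cv2.findContours(m,0,1)[0],key=cv2.contourArea);q=cv2.approxPolyDP(cv2.convexHull(q),12,True)[:,0]
uv=(q+.5)/4-.5
for a,b in zip(uv,onz(c,uv,.05)*1000):print(a.round(1),b[:2].round(1))
E
```

```text
t 6.92 pos [503.  132.  192.9] theta 83.26 tilt 0.21 F [ 0.5 -0.1 -0.1] w 87.0 gf 0.0
0 [0.09, 0.07, 3.3] tw -0.05
[[-0.001, -0.96, -0.279, 0.076], [1.0, -0.001, -0.001, 0.001], [0.0, -0.279, 0.96, -0.179], [0.0, 0.0, 0.0, 1.0]]
[[522.91830458 305.64958263 120.        ]] [[522.7512852  252.01297191 112.        ]]
[280.1 156.9] [534.4 156.5]
[278.6 194.1] [528.5 113.3]
[239.9 193.9] [483.6 118.9]
[240.1 155.6] [489.8 163.2]
[245.1 151.6] [496. 167.]
[267.1 151.6] [520.5 164.1]
```

>>> move_arm(
  commands=[
    {"hand":8.7,"travel":[0.55,0.55,3.3],"twist":[0,0,0]},
    {"hand":8.7,"travel":[0,0,3.3],"twist":[0,0,0]},
    {"hand":8.7,"travel":[0,0,3.3],"twist":[0,0,0]},
    {"hand":8.7,"travel":[0,0,3.3],"twist":[0,0,0]},
    {"hand":8.7,"travel":[0,0,3.3],"twist":[0,0,0]},
  ],
)

```text
time: 7.38
position: [0.5101, 0.1404, 0.0274]
tool_rot: [0.745, 0.667, 0.0, -0.0]
ft_force: [-0.4, 0.9, 0.6]
grip_width: 0.0867
grip_force: 0.0
```

>>> move_arm(
  commands=[
    {"hand":8.7,"travel":[0,0,0],"twist":[0,0,0]},
    {"hand":4.5,"travel":[0,0,0],"twist":[0,0,0]},
    {"hand":4.5,"travel":[0,0,0],"twist":[0,0,0]},
    {"hand":4.5,"travel":[0,0,0],"twist":[0,0,0]},
    {"hand":4.5,"travel":[0,0,0],"twist":[0,0,0]},
  ],
  force=20,
)

```text
time: 7.8
position: [0.512, 0.139, 0.0316]
tool_rot: [0.746, 0.666, 0.002, 0.001]
ft_force: [0.4, 0.3, 0.0]
grip_width: 0.0677
grip_force: 0.0
```

>>> move_arm(
  commands=[
    {"hand":4.5,"travel":[0,0,0],"twist":[0,0,0]},
    {"hand":4.5,"travel":[0,0,0],"twist":[0,0,0]},
    {"hand":4.5,"travel":[0,0,0],"twist":[0,0,0]},
    {"hand":4.5,"travel":[0,0,0],"twist":[0,0,0]},
  ],
)

```text
time: 8.13
position: [0.5107, 0.1385, 0.0303]
tool_rot: [0.746, 0.666, 0.001, 0.0]
ft_force: [-1.4, 0.1, 6.1]
grip_width: 0.0495
grip_force: 20.0
```

```bash
python3 plan.py 520 190 112 88.1 3
```

```text
t 8.13 pos [510.7 138.5  30.3] theta 83.47 tilt 0.07 F [-1.4  0.1  6.1] w 49.5 gf 20.0
0 [1.74, 0.11, -2.72] tw -1.54
1 [1.74, 0.16, -2.72] tw -1.54
2 [1.73, 0.21, -2.72] tw -1.54
```

>>> move_arm(
  commands=[
    {"hand":4.5,"travel":[0.5,0.1,-2.6],"twist":[0,0,-1.5]},
    {"hand":4.5,"travel":[2.2,0.2,-2.7],"twist":[0,0,-1.6]},
    {"hand":4.5,"travel":[2.4,0.2,-2.7],"twist":[0,0,-1.6]},
    {"hand":4.5,"travel":[0,0,0],"twist":[0,0,0]},
    {"hand":4.5,"travel":[0,0,0],"twist":[0,0,0]},
  ],
)

```text
time: 8.55
position: [0.5204, 0.1899, 0.1109]
tool_rot: [0.718, 0.697, 0.002, 0.001]
ft_force: [-0.4, -1.3, -0.6]
grip_width: 0.0494
grip_force: 20.0
```

```bash
python3 plan.py 521 268 110 88.15 5; python3 w.py w6
```

```text
t 8.55 pos [520.4 189.9 110.9] theta 88.3 tilt 0.24 F [-0.4 -1.3 -0.6] w 49.4 gf 20.0
0 [1.56, -0.03, 0.02] tw 0.03
[[-0.001, -0.96, -0.279, 0.076], [1.0, -0.001, -0.001, 0.001], [0.0, -0.279, 0.96, -0.179], [0.0, 0.0, 0.0, 1.0]]
```

View pics/w6.png

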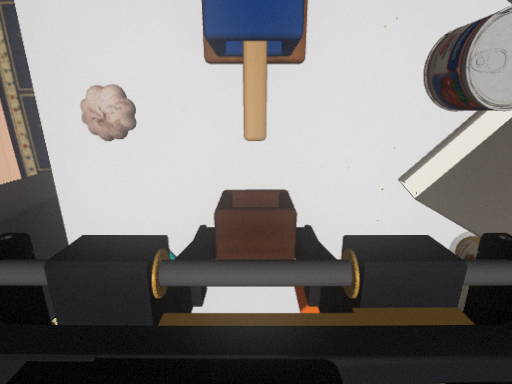

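The cap's mouth (256,205) is lined up with the rod tip (255,138). I'll advance, then make contact slowly.

>>> move_arm(
  commands=[
    {"hand":4.5,"travel":[1.5,0,0],"twist":[0,0,0]},
    {"hand":4.5,"travel":[1.5,0,0],"twist":[0,0,0]},
    {"hand":4.5,"travel":[1.5,0,0],"twist":[0,0,0]},
    {"hand":4.5,"travel":[1.5,0,0],"twist":[0,0,0]},
    {"hand":4.5,"travel":[0,-0.1,0],"twist":[0,0,0]},
  ],
)

```text
time: 9.02
position: [0.519, 0.2496, 0.1074]
tool_rot: [0.718, 0.696, -0.001, -0.001]
ft_force: [0.7, 0.2, -0.3]
grip_width: 0.049
grip_force: 20.0
```

>>> move_arm(
  commands=[
    {"hand":4.5,"travel":[0.6,0,0],"twist":[0,0,0]},
    {"hand":4.5,"travel":[0.4,0,0],"twist":[0,0,0]},
    {"hand":4.5,"travel":[0.3,0,0],"twist":[0,0,0]},
    {"hand":4.5,"travel":[0,0,0],"twist":[0,0,0]},
  ],
)

```text
time: 9.35
position: [0.5204, 0.2617, 0.109]
tool_rot: [0.718, 0.696, -0.0, -0.0]
ft_force: [-0.4, -0.6, -1.1]
grip_width: 0.0493
grip_force: 20.0
```

>>> move_arm(
  commands=[
    {"hand":4.5,"travel":[0.3,0,0],"twist":[0,0,0]},
    {"hand":4.5,"travel":[0.2,0,0],"twist":[0,0,0]},
    {"hand":4.5,"travel":[0,0,0],"twist":[0,0,0]},
  ],
)

```text
time: 9.6
position: [0.5208, 0.2671, 0.1095]
tool_rot: [0.718, 0.696, 0.0, 0.0]
ft_force: [0.7, 0.5, -0.5]
grip_width: 0.0491
grip_force: 20.0
```

>>> move_arm(
  commands=[
    {"hand":4.5,"travel":[0.2,0,0],"twist":[0,0,0]},
    {"hand":4.5,"travel":[0,0,0],"twist":[0,0,0]},
  ],
)

```text
time: 9.77
position: [0.5207, 0.2684, 0.1093]
tool_rot: [0.718, 0.696, -0.001, 0.0]
ft_force: [0.8, -1.9, -0.5]
grip_width: 0.0495
grip_force: 20.0
```

>>> move_arm(
  commands=[
    {"hand":4.5,"travel":[0.15,0,0],"twist":[0,0,0]},
    {"hand":4.5,"travel":[0,0,0],"twist":[0,0,0]},
  ],
)

```text
time: 9.93
position: [0.5206, 0.2687, 0.109]
tool_rot: [0.718, 0.696, -0.001, 0.001]
ft_force: [1.3, -4.6, -0.7]
grip_width: 0.0494
grip_force: 20.0
```

>>> move_arm(
  commands=[
    {"hand":4.5,"travel":[0.15,0,0],"twist":[0,0,0]},
    {"hand":4.5,"travel":[0,0,0],"twist":[0,0,0]},
  ],
)

```text
time: 10.1
position: [0.5206, 0.269, 0.1087]
tool_rot: [0.718, 0.697, -0.002, 0.002]
ft_force: [1.1, -8.9, -1.3]
grip_width: 0.0493
grip_force: 20.0
```

The cap is seated against the rod's end, with 9 N building up at the expected depth. I'll ease off slightly, lower it to rest on the rod, and press again.

>>> move_arm(
  commands=[
    {"hand":4.5,"travel":[-0.25,0,0.3],"twist":[0,0,0]},
    {"hand":4.5,"travel":[0,0,0.3],"twist":[0,0,0]},
    {"hand":4.5,"travel":[0,0,0.3],"twist":[0,0,0]},
    {"hand":4.5,"travel":[0,0,0],"twist":[0,0,0]},
  ],
)

```text
time: 10.43
position: [0.5209, 0.2683, 0.1005]
tool_rot: [0.718, 0.696, -0.001, 0.001]
ft_force: [0.6, -6.7, 2.7]
grip_width: 0.0494
grip_force: 20.0
```

>>> move_arm(
  commands=[
    {"hand":4.5,"travel":[0.2,0,0],"twist":[0,0,0]},
    {"hand":4.5,"travel":[0.1,0,0],"twist":[0,0,0]},
    {"hand":4.5,"travel":[0,0,0],"twist":[0,0,0]},
  ],
)

```text
time: 10.68
position: [0.5208, 0.2684, 0.1005]
tool_rot: [0.717, 0.697, -0.003, 0.002]
ft_force: [0.1, -15.3, 4.1]
grip_width: 0.0493
grip_force: 20.0
```

>>> move_arm(
  commands=[
    {"hand":4.5,"travel":[-0.2,0,0],"twist":[0,0,0]},
    {"hand":7.2,"travel":[0,0,0],"twist":[0,0,0]},
    {"hand":7.2,"travel":[0,0,0],"twist":[0,0,0]},
    {"hand":7.2,"travel":[0,0,0],"twist":[0,0,0]},
    {"hand":7.2,"travel":[0,0,0],"twist":[0,0,0]},
  ],
)

```text
time: 11.1
position: [0.5207, 0.2713, 0.1003]
tool_rot: [0.718, 0.696, 0.0, -0.0]
ft_force: [-0.0, 0.5, -0.0]
grip_width: 0.0674
grip_force: 0.0
```

>>> move_arm(
  commands=[
    {"hand":7.2,"travel":[0,0,0],"twist":[0,0,0]},
    {"hand":7.2,"travel":[0,0,-2],"twist":[0,0,0]},
    {"hand":7.2,"travel":[0,0,-3],"twist":[0,0,0]},
    {"hand":7.2,"travel":[0,0,-3],"twist":[0,0,0]},
    {"hand":7.2,"travel":[0,0,-2],"twist":[0,0,0]},
  ],
)

```text
time: 11.52
position: [0.5216, 0.2713, 0.2028]
tool_rot: [0.718, 0.696, 0.002, 0.0]
ft_force: [0.4, -0.1, 0.4]
grip_width: 0.0715
grip_force: 0.0
```

>>> move_arm(
  commands=[
    {"hand":7.2,"travel":[-4,0,0],"twist":[0,0,0]},
    {"hand":7.2,"travel":[-4,0,0],"twist":[0,0,0]},
    {"hand":7.2,"travel":[0,0,0],"twist":[0,0,0]},
    {"hand":7.2,"travel":[0,0,0],"twist":[0,0,0]},
  ],
)

```text
time: 11.85
position: [0.5182, 0.1893, 0.2005]
tool_rot: [0.719, 0.695, 0.0, -0.0]
ft_force: [-0.2, 0.3, -0.0]
grip_width: 0.0719
grip_force: 0.0
```

```bash
python3 w.py w7; python3 - <<'E'
from rig import robot
import cv2,pickle
import numpy as np
from h import *
print(robot.get_obs()["position"])
c=robot.camera("scene");s=c["frame"][150:290,150:336,::-1]
pickle.dump(c,open("s7.pkl","wb"))
cv2.imwrite("pics/m7.png",np.hstack([cv2.imread("pics/w7.png"),cv2.copyMakeBorder(cv2.resize(s,(288,217),interpolation=cv2.INTER_CUBIC),0,167,0,0,0)]))
E
```

```text
[[-0.001, -0.96, -0.279, 0.076], [1.0, -0.001, -0.001, 0.001], [0.0, -0.279, 0.96, -0.179], [0.0, 0.0, 0.0, 1.0]]
[0.5183056  0.19034761 0.20044167]
```

View pics/m7.png

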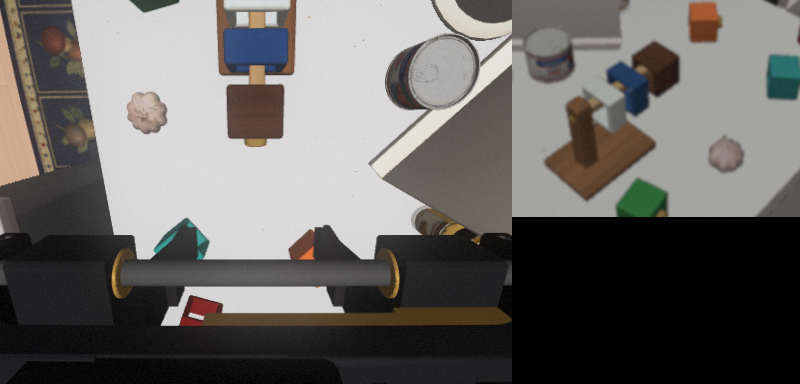

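The view shows the cap (255,111), blue ring (256,48) and white ring all hanging on the rod. I'll check the seating depth numerically.

```bash
python3 - <<'E'
import pickle
from h import *
c=pickle.load(open("w7.pkl","rb"));print(onz(c,[(228,85),(283,85),(228,138),(283,138)],.120).round(4)*1000, onz(c,[(256,67)],.12)*1000)
E
```

```text
[[499.4 288.7 120. ]
 [546.1 287.  120. ]
 [496.6 244.4 120. ]
 [545.6 242.6 120. ]] [[523.642712   301.93534095 120.        ]]
```

```bash
python3 -c "
from rig import robot
print(robot.hand_in())"
```

```text
the job is handed in; nothing more can be done
None
```

I threaded the blue ring onto the rod and then pushed the cap on until it met the rod's end. Both rings and the cap are hanging on the rod, and the job is handed in at about 12 s of the 58 s limit; no verdict came back.

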